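Click the pull sleeve onto the draw bar of the extinguisher cradle and draw the clamp open

ROBOT

A 6-joint arm with a two-finger parallel gripper is mounted at the origin on the work surface. World frame = base frame: x ahead of the robot, y to its left, z up, the work surface at z = 0. Lengths are in m, angles in degrees, forces in N, time in s.
With the tool pointing down it reaches from about 0.375 to 0.9 m from the base axis. Payload 3.1 kg.
Tool frame: the origin (TCP) lies at the very end of the fingers, on their centre line; the grasp point (between the pads) lies 19 mm behind it; z points along the fingers, y is the direction in which the jaws open and shut (so a half turn about z gives the same grasp; the last joint's range is limited). The gripper opens to 87 mm and grips with 3 to 60 N. Pads are 19 mm wide; open, the fingers measure 117 mm over their backs; the gripper's body (75 mm by 190 mm) begins 51 mm behind the grasp point.
Start: joints at [58.757, 30.224, 82.088, -0, 67.689, -10.227], TCP at [0.224, 0.583, 0.223] pointing down, gripper open.
Joint ranges: [-176.69, 176.69], [-43.24, 126.21], [12.49, 139.97], [-82, 262], [0, 151.66], [-163.58, 163.58]. Speed limits (degrees/s): [159.86, 159.86, 180, 180, 180, 180].

INTERFACE

Orientations are given as a 3x3 rotation matrix whose columns are the frame's x, y, z axes.
In Python, from rig import bot gives the robot as it stands. The module is installed in compiled form; this text tells all that it offers.
- The arm moves only by the tool play_rows, never from a script. Its argument "targets" is a list of rows, each a list of 7 numbers: the closure, from 0 (fully open) to 1 (shut), then the shift along the world's x, y, z in m, then the turn, a rotation vector about the world's x, y, z in rad. A call has 1 to 12 rows; each row shifts and turns the commanded pose from where the row before left it; what a row does not reach is not made up. A row lasts 1/8 s, in which the tool goes at most 62.5 mm and 10.7 degrees, less where a joint would pass 70% of its speed; a pose out of reach is approached as far as the arm can. A call with a gripper value outside its range is refused whole. The fingers move at their own pace and stop on an object; the grip force is fixed at half the most. Time passes only in rows, so rows that do not move let the fingers close. It gives the time, the measured TCP pose, the force and the opening at its end, in the units of the state.
- bot.read_state(): the state, without advancing time (a new reading comes with each control period).
- bot.capture(name): name is "scene" or "side" or "wrist"; returns the picture (400x640x3 uint8, blue, green, red); there is no depth.
- bot.get_calibration(name): a dict with "fx", "fy", "cx", "cy" (pixels), "k1" (the pictures are not rectified: a ray, as slopes to the right and down, at radius r is drawn at 1 + k1 r^2 times it, then the intrinsics apply), "R" (3x3) and "t" (3): a world point X has camera coordinates R X + t. Camera axes: x right, y down, z forward; pixel columns grow to the right and rows downward; lengths in m; the calibration is good to about 2 mm. A picture is of the moment at which its call begins: read the wrist's pose just before it. get_calibration takes no time and is no camera call; for the wrist camera it gives the pose at the moment of the call.
- bot.hand_in(): hands the job in, once; it reports no verdict.
The state is a dict: "time_s": time; "joint_positions": joint angles; "qvel": joint speeds; "tau": joint torques, N m; "position": TCP position; "tcp_rot": TCP orientation; "force": force on the tool from outside, world axes, zero at the start; "moment": the same for the moment, N m; "opening": opening from 0.0 (shut) to 1.0 (fully open).
Only numpy, scipy, OpenCV 4.12 (cv2) and the standard library are available. Lean on these libraries where they do the work, as an engineer would, in place of code of your own. Each camera call takes 0.05 s, during which the arm holds its last target. There are 200 camera calls.

TASK

Lift the red pull sleeve off its storage post, lay it on its side on the bench with a window facing up and let go, then take it again and slide it, open end first, onto the steel draw bar of the extinguisher cradle until you feel the sprung button click up into the window. Then draw the bar out by the sleeve until it meets its stop, without tugging the sleeve off the button, and let go, leaving the sleeve clicked on the bar, the bar drawn fully out and the other things on the bench undisturbed.

Things in the scene. Friction and masses are not known exactly. Their poses are not given: they have to be found in the camera images.
- sleeve: Red pull sleeve, a square tube, 0.2 to 0.45 kg: 38 x 38 mm outside, 140 mm long, bore 27 x 27 mm, walls 5.5 mm, open at one end (mouth), closed by a black cap at the other. Origin at the centre of the mouth, z along the axis to the cap. Starts standing mouth down over the storage post, resting on its base. Lying on its side, its axis is 19 mm above the bench.
- sleeve_window (a point): Point on the sleeve's axis 40 mm from the mouth, level with the middle of the windows: each of the two faces across the sleeve's x axis (either may face up) has a window as wide as the bore, from 28.5 to 51.5 mm from the mouth. The faces across y are plain.
- sleeve_cap (a point): Middle of the outside of the sleeve's black cap (6 mm thick, 38 mm square), 140 mm from the mouth. The bore is 134 mm deep. Black rubber strips lie near this end, 81 to 131 mm from the mouth.
- post: Storage post, bolted down: base plate 90 x 90 x 8 mm, origin at the centre of its underside; upright square peg 22 x 22 mm whose top is 58 mm above the bench.
- cradle: Bolted-down cradle; a red extinguisher cylinder lies in it along its x, centred 120 mm from the origin along +y, top 140 mm above the bench. Base plate 320 x 200 x 12 mm, 20 to 220 mm along +y. Origin on the bench under the outer face of the dark bearing block (60 mm wide, 113 mm tall). The draw bar sticks out of that face along -y; the bench below the bar is free.
- bearing (a point): Where the bar's axis leaves the bearing block's outer face, 75 mm above the bench. Axes as the cradle's: -y outward along the bar, z up. A sprung yellow button stands 7 mm out of the bar's top face (dome, 22 mm wide at its foot), its middle somewhere from 40 to 64 mm from the bar's tip: a different place each time, fixed during the job.
- bar_tip (a point): Tip of the draw bar on its axis, moving with it; 125 mm from the block when fully in. Greased square steel bar, 24 x 24 mm, level, round-nosed for 12 mm. Site axes: +y along the bar into the cradle, z up. Pushing the mouth over the button takes 8 to 18 N; it then runs under the wall at 2 to 6 N and springs up as the window reaches it, drawing the bar up to 6 mm out.
- bar (a joint): How far the bar is drawn out, m: 0 = fully in (clamp pad on the cylinder), 0.016 = out at its stop. About 4 N of friction; it stays where left, so pushing the sleeve on pushes it in first. Drawing it out by the clicked sleeve takes about 4 N; more than about 10 N at the stop may drag the sleeve off the button.
- button (a joint): Height of the sprung button, m: 0 = fully out (bare, or up in a window), -0.003 to -0.006 = pressed under the sleeve's wall.
- wrench: Bystander, leave alone: steel open-ended wrench, 200 mm, lying flat.
- valve: Bystander, leave alone: brass extinguisher valve head with a steel lever, 64 mm tall.
- gauge: Bystander, leave alone: brass pressure gauge, 60 mm disc, lying face up.
- pin_bin: Bystander, leave alone: small open red bin, 100 x 140 x 50 mm.
- spray: Bystander, leave alone: white bottle with blue cap, 140 mm tall.
- grease: Bystander, leave alone: grey jar with yellow lid, 60 mm tall.
- driver: Bystander, leave alone: screwdriver, 190 mm, lying flat.
There are look-alikes about, which are no part of the job. There is more than one size of the sleeve; the one meant has the size given above.

How it is judged:
By the outcome, as a careful person would: the job done as asked, in the order asked, and still so for the second after the job is handed in, with the robot touching nothing.
It also fails if it takes over 67 s, if anything falls off the work surface, if the arm or the gripper's body presses on something with over 40 N, if the wrist force passes 120 N, or if a joint passes its speed limit or range.

## Working session

There is one attempt and no reset: what is moved stays moved. The work goes in short steps, Python scripts to look and compute and a tool call to move; the robot and the scene stay as the last step left them, time stands still between calls to the robot, and variables do not carry over. Pictures are saved under pics/ and viewed, about 8 in all and at most 12, crops included, and the job is handed in when it is done.

Besides the shell and the picture viewer there is one more tool, called after "Emit:" as a command line: name --pt "numbers of a row" for each row, then --argument value for the rest. play_rows: Moves the arm, as the interface text tells. Its arguments: {"type":"object","properties":{"targets":{"type":"array","items":{"type":"array","items":{"type":"number"}}}},"required":["targets"]}

```bash
mkdir -p pics
cat > h.py <<'E'
import numpy as np, cv2
from rig import bot
def ray(c,u,v):
    x=(u-c["cx"])/c["fx"]; y=(v-c["cy"])/c["fy"]
    xd,yd=x,y
    for _ in range(20):
        s=1+c["k1"]*(x*x+y*y); x,y=xd/s,yd/s
    R=np.array(c["R"]);t=np.array(c["t"])
    return -R.T@t, R.T@np.array([x,y,1.])
def onz(c,u,v,z):
    o,d=ray(c,u,v); return o+d*(z-o[2])/d[2]
def tri(c1,p1,c2,p2):
    o1,d1=ray(c1,*p1);o2,d2=ray(c2,*p2)
    A=np.stack([d1,-d2],1); s=np.linalg.lstsq(A,o2-o1,rcond=None)[0]
    a=o1+d1*s[0];b=o2+d2*s[1]; return (a+b)/2,np.linalg.norm(a-b)
def proj(c,X):
    p=np.array(c["R"])@np.array(X)+np.array(c["t"]); x,y=p[:2]/p[2]; s=1+c["k1"]*(x*x+y*y)
    return np.array([c["fx"]*x*s+c["cx"],c["fy"]*y*s+c["cy"]])
E
python3 - <<'E'
from h import *
for n in("scene","side","wrist"):
    c=bot.get_calibration(n);im=bot.capture(n);cv2.imwrite(f"pics/{n}0.png",im)
    print(n,{k:np.round(v,3).tolist() for k,v in c.items()})
print(bot.read_state())
E
```

```text
scene {'fx': 383.543, 'fy': 383.543, 'cx': 314.139, 'cy': 199.061, 'k1': 0.025, 'R': [[0.283, 0.959, -0.013], [0.812, -0.246, -0.53], [-0.511, 0.139, -0.848]], 't': [-0.026, -0.385, 1.301]}
side {'fx': 393.947, 'fy': 393.947, 'cx': 315.199, 'cy': 203.932, 'k1': -0.034, 'R': [[0.771, -0.637, 0.001], [-0.438, -0.531, -0.726], [0.463, 0.559, -0.688]], 't': [-0.49, 0.268, 0.801]}
wrist {'fx': 286.407, 'fy': 286.407, 'cx': 317.002, 'cy': 200.11, 'k1': -0.042, 'R': [[0.358, 0.934, -0.001], [0.901, -0.345, 0.263], [0.245, -0.095, -0.965]], 't': [-0.625, -0.032, 0.389]}
{'time_s': 0.15, 'joint_positions': array([ 5.87575654e+01,  3.02676313e+01,  8.21418860e+01,  4.98506955e-04,
        6.76895154e+01, -1.02274435e+01]), 'qvel': array([-0.02225423, -0.13643872, -0.25008227, -0.00407776,  0.0025656 ,
        0.10270534]), 'tau': array([ 1.32257155e-03, -4.40431452e+01, -1.76842332e+01,  6.33372646e-02,
        5.52380027e-02, -9.22406616e-05]), 'position': array([0.22379613, 0.58293206, 0.22177366]), 'tcp_rot': array([[-9.33485300e-01,  3.58614525e-01, -9.03357544e-04],
       [ 3.58615525e-01,  9.33484190e-01, -1.47361113e-03],
       [ 3.14811629e-04, -1.69955237e-03, -9.99998506e-01]]), 'force': array([0.71559754, 0.18648832, 0.03196172]), 'moment': array([-0.01815268, -0.04587096, -0.02675031]), 'opening': 0.9994733609485694}
```

View pics/scene0.png

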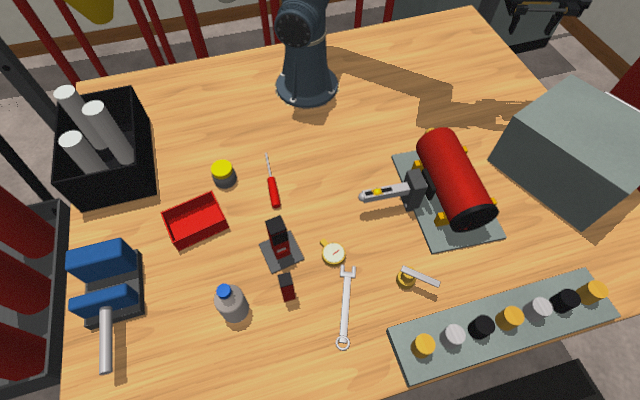

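View pics/side0.png

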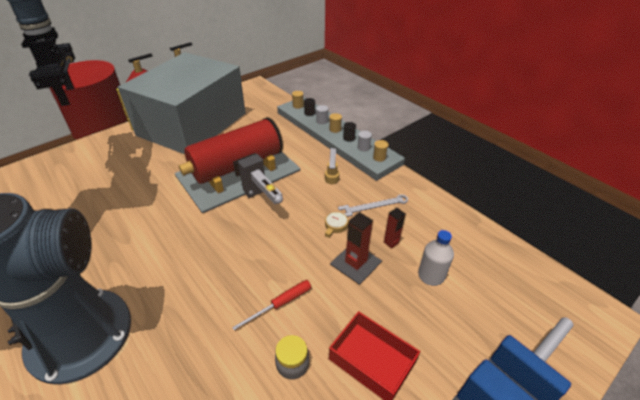

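The scene and side views show three candidates that could be taken for the sleeve. They are the red tube on the grey base plate (scene 279,240; side 358,243), a smaller red tube standing loose (scene 288,287; side 395,228), and the red-handled screwdriver (scene 272,190). I choose the one on the post and check it in a close crop. The bar tip is near scene (362,195).

Run:
```python
from h import *
s=cv2.imread("pics/scene0.png");d=cv2.imread("pics/side0.png")
def cr(im,x,y,w,h,k): return cv2.resize(im[y:y+h,x:x+w],None,fx=k,fy=k,interpolation=cv2.INTER_CUBIC)
a=cr(s,250,205,66,100,6);a=cv2.resize(a,(396,600))
top=np.hstack([cr(s,250,210,80,60,5),cr(d,325,200,80,60,5)])
bot_=np.hstack([cr(s,355,165,80,60,5),cr(d,230,150,80,60,5)])
cv2.imwrite("pics/c1.png",np.vstack([top,bot_]))
```

```text
(no output)
```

View pics/c1.png

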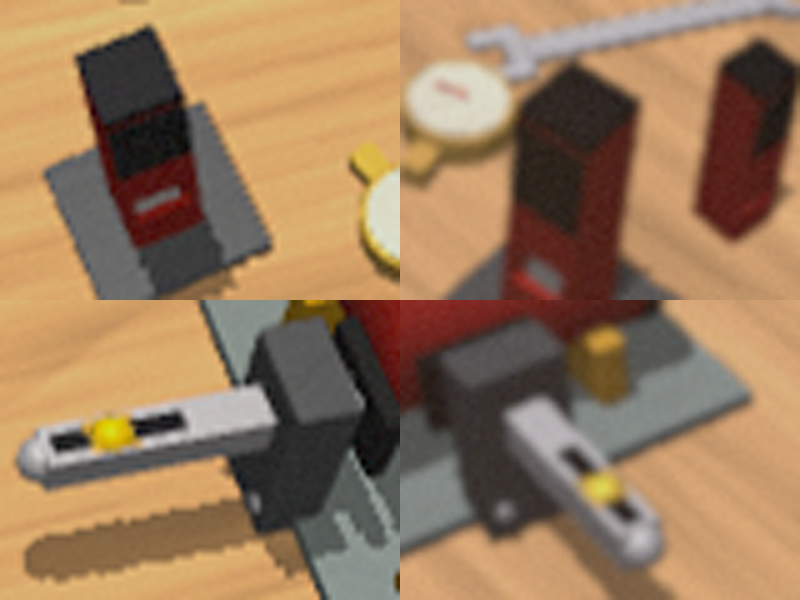

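Run:
```python
from h import *
S=bot.get_calibration("scene");D=bot.get_calibration("side")
sc=lambda x,y,ox,oy:(ox+x/5-.4,oy+y/5-.4)
q=[onz(S,*sc(x,y,250,210),.148)[:2] for x,y in[(78,62),(152,28),(184,95),(110,125)]]
print("cap scene",np.round(q,4).tolist(),np.mean(q,0))
e=np.array(q);print("edges",[(np.round(np.linalg.norm(v),4),np.round(np.degrees(np.arctan2(v[1],v[0])),1)) for v in np.roll(e,-1,0)-e])
q=[onz(D,*sc(x-400,y,325,200),.148)[:2] for x,y in[(517,115),(573,65),(638,103),(585,150)]]
print("cap side",np.round(q,4).tolist(),np.mean(q,0))
e=np.array(q);print("edges",[(np.round(np.linalg.norm(v),4),np.round(np.degrees(np.arctan2(v[1],v[0])),1)) for v in np.roll(e,-1,0)-e])
s=lambda x,y:sc(x,y-300,355,165); d=lambda x,y:sc(x-400,y-300,230,150)
for n,a,b in[("bearing top",(270,408),(530,404)),("button top",(112,430),(602,484)),("tip",(18,462),(650,560))]:
    p,g=tri(S,s(*a),D,d(*b));print(n,np.round(p,4),round(g,4), onz(S,*s(*a),.087)[:2],onz(D,*d(*b),.087)[:2])
for n,l in[("far edge",((45,430),(262,388))),("near",((48,462),(277,428)))]:
    a,b=[onz(S,*s(*p),.087)[:2] for p in l];print(n,a,b,np.degrees(np.arctan2(*(b-a)[::-1])))
# base plate
W=cv2.cvtColor(cv2.imread("pics/wrist0.png"),cv2.COLOR_BGR2HSV)
```

```text
cap scene [[0.5583, -0.2489], [0.5509, -0.2132], [0.588, -0.2077], [0.5929, -0.2423]] [ 0.57253782 -0.22800545]
edges [(np.float64(0.0365), np.float64(101.7)), (np.float64(0.0375), np.float64(8.4)), (np.float64(0.0349), np.float64(-81.9)), (np.float64(0.0353), np.float64(-169.2))]
cap side [[0.5432, -0.2192], [0.5822, -0.2128], [0.5875, -0.2467], [0.5512, -0.2518]] [ 0.56602752 -0.23264026]
edges [(np.float64(0.0396), np.float64(9.4)), (np.float64(0.0344), np.float64(-81.2)), (np.float64(0.0367), np.float64(-172.0)), (np.float64(0.0335), np.float64(103.8))]
bearing top [0.528  0.1223 0.086 ] 0.0016 [0.52803462 0.12259953] [0.52744756 0.12006531]
button top [0.5186 0.0403 0.0889] 0.0008 [0.51727208 0.04138645] [0.51979803 0.04174178]
tip [ 0.5136 -0.0065  0.0727] 0.0008 [ 0.52151228 -0.01038769] [ 0.50543341 -0.01997467]
far edge [0.50746587 0.00913814] [0.51552174 0.12371598] 85.9782025832102
near [0.5258562  0.00392099] [0.54023471 0.12101786] 82.99960516704577
```

View pics/wrist0.png

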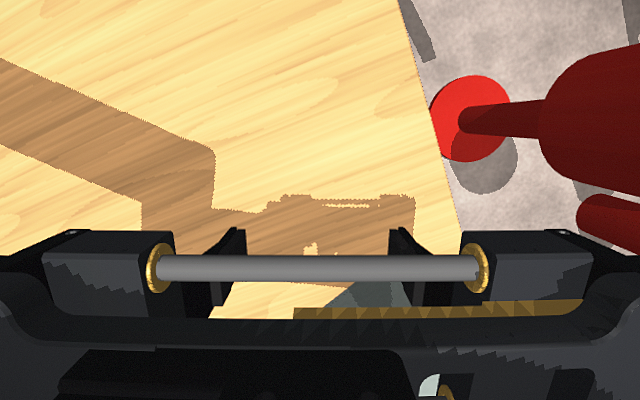

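The wrist view shows only bare bench at the start. The crops confirm the choice: the tube on the post is about 37 mm wide with windows across ±9° yaw, and the loose one is smaller. I'll compute the bystander positions, then move over the bar.

Run:
```python
from h import *
S=bot.get_calibration("scene");D=bot.get_calibration("side")
for n,p,z in[("drv tip",(267,155),.005),("drv end",(276,207),.01),("gauge",(333,253),.02),("gaugestem",(322,242),.01),("wr jaw",(347,270),.01),("small top",(287,279),.12),("small bot",(289,300),0),("grease",(222,166),.06),("bin",(195,218),.05),("binright",(228,218),.05),("plate corner L",(394,154),.012),("plate corner",(435,251),.012),("valve",(406,278),.03),("box top near",(520,78),.2),("box corner low",(490,155),0.),("box",(580,230),0.),("pbase",(262,245),.008),("pbase",(302,259),.008),("free",(320,180),0),("free",(320,230),0)]:
    print(n,np.round(onz(S,*p,z)[:2],3))
```

```text
drv tip [ 0.258 -0.194]
drv end [ 0.443 -0.211]
gauge [ 0.62  -0.106]
gaugestem [ 0.579 -0.122]
wr jaw [ 0.668 -0.086]
small top [ 0.69  -0.234]
small bot [ 0.696 -0.24 ]
grease [ 0.304 -0.324]
bin [ 0.44  -0.417]
binright [ 0.464 -0.337]
plate corner L [0.369 0.163]
plate corner [0.684 0.14 ]
valve [0.734 0.037]
box top near [0.361 0.486]
box corner low [0.447 0.434]
box [0.732 0.526]
pbase [ 0.542 -0.271]
pbase [ 0.608 -0.183]
free [ 0.386 -0.069]
free [ 0.539 -0.116]
```

Emit:
play_rows --pt "0 0 0 0.06 0 0 0" --pt "0 0 0 0.05 0 0 0" --pt "0 0.036 -0.05 0 0 0 0.06" --pt "0 0.036 -0.05 0 0 0 0.06" --pt "0 0.036 -0.05 0 0 0 0.06" --pt "0 0.036 -0.05 0 0 0 0.06" --pt "0 0.036 -0.05 0 0 0 0.06" --pt "0 0.036 -0.05 0 0 0 0.06" --pt "0 0.036 -0.05 0 0 0 0.06" --pt "0 0.036 -0.05 0 0 0 0.06" --pt "0 0.036 -0.05 0 0 0 0.043" --pt "0 0.032 -0.05 -0.03 0 0 0"

```text
time_s: 1.65
position: [0.581, 0.0844, 0.3061]
tcp_rot: [[-0.988, -0.155, 0.006], [-0.155, 0.988, -0.0], [-0.006, -0.001, -1.0]]
force: [1.0, 0.2, -0.4]
opening: 1.003
```

Emit:
play_rows --pt "0 0 -0.03 -0.02 0 0 0" --pt "0 0 0 0 0 0 0"

```text
time_s: 1.9
position: [0.577, 0.0544, 0.2819]
tcp_rot: [[-0.988, -0.152, -0.005], [-0.152, 0.988, 0.0], [0.005, 0.001, -1.0]]
force: [-0.5, 0.2, 0.7]
opening: 1.001
```

Run:
```python
from h import *
import pickle
c=bot.get_calibration("wrist");im=bot.capture("wrist");cv2.imwrite("pics/w1.png",im);pickle.dump(c,open("w1.pkl","wb"))
p=proj(c,[.52,.06,.087]);print(p, proj(c,[.5136,-.0065,.075]),bot.read_state()["position"])
x,y=int(p[0])-100,int(p[1])-75;x=max(0,x);y=max(0,y);print(x,y)
cv2.imwrite("pics/w1c.png",cv2.resize(im[y:y+150,x:x+200],None,fx=4,fy=4,interpolation=cv2.INTER_CUBIC))
```

```text
[327.76074661 136.3452928 ] [275.58906505 122.56173451] [0.57761178 0.05584988 0.28333706]
227 61
```

View pics/w1c.png

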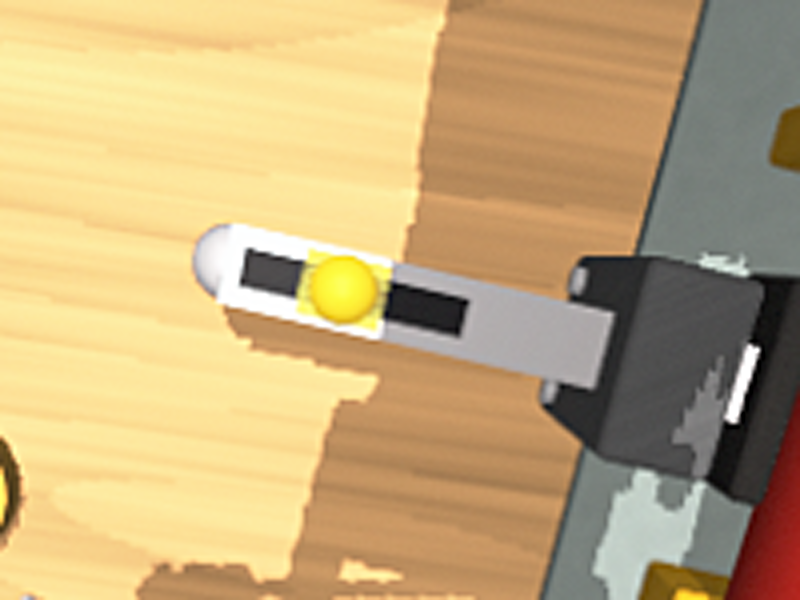

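The wrist crop shows the bar's top face with its tip end near crop (228,264) and block end (603,350). The button is at (342,289) and the nose end at (193,262).

Run:
```python
from h import *
import pickle
c=pickle.load(open("w1.pkl","rb"))
f=lambda x,y,z:onz(c,227+(x+.5)/4-.5,61+(y+.5)/4-.5,z)[:2]
A,B,C,E=[f(*p,.087) for p in[(240,226),(217,302),(612,313),(594,388)]]
t=(A+B)/2;b=(C+E)/2
print("top tipend",t,"block",b,"widths",np.linalg.norm(A-B),np.linalg.norm(C-E),"len",np.linalg.norm(b-t))
d=(b-t)/np.linalg.norm(b-t);print("dir",d,np.degrees(np.arctan2(d[1],d[0])), "tip ext",b-.125*d)
bt=f(342,289,.089);tip=f(193,262,.075);print("button",bt,"from block",(b-bt)@d,"tip",tip,"from block",(b-tip)@d,"lat",np.cross(d,tip-b),np.cross(d,bt-b))
```

```text
top tipend [0.51674961 0.00547582] block [0.52485317 0.12284538] widths 0.023630426974743997 0.023347120749563015 len 0.11764897238154963
dir [0.0688791  0.99762501] 86.05039107539353 tip ext [ 0.51624328 -0.00185775]
button [0.51874362 0.04056202] from block 0.08250876335477768 tip [ 0.51803285 -0.00687215] from block 0.12987923191232345 lat -0.002130709801269311 0.00042742869907240553<stdin>:9: DeprecationWarning: Arrays of 2-dimensional vectors are deprecated. Use arrays of 3-dimensional vectors instead. (deprecated in NumPy 2.0)
```

Emit:
play_rows --pt "0 0.01 -0.045 0 0 0 0" --pt "0 0.01 -0.045 0 0 0 0" --pt "0 0.01 -0.045 0 0 0 0" --pt "0 0.01 -0.045 0 0 0 0" --pt "0 0.01 -0.045 0 0 0 0" --pt "0 0.01 -0.045 0 0 0 0" --pt "0 0 0 0 0 0 0"

```text
time_s: 2.82
position: [0.6395, -0.2156, 0.2852]
tcp_rot: [[-0.988, -0.153, 0.003], [-0.154, 0.988, -0.002], [-0.002, -0.002, -1.0]]
force: [-0.5, 0.3, 0.4]
opening: 1.004
```

Run:
```python
from h import *
import pickle
c=bot.get_calibration("wrist");im=bot.capture("wrist");cv2.imwrite("pics/w2.png",im);pickle.dump(c,open("w2.pkl","wb"))
p=proj(c,[.57,-.23,.13]);print(p,bot.read_state()["position"])
x,y=int(p[0])-100,int(p[1])-75;x=max(0,x);y=max(0,y);print(x,y)
cv2.imwrite("pics/w2c.png",cv2.resize(im[y:y+150,x:x+200],None,fx=4,fy=4,interpolation=cv2.INTER_CUBIC))
```

```text
[313.21291966 122.14870143] [ 0.63889118 -0.21344015  0.28509201]
213 47
```

View pics/w2c.png

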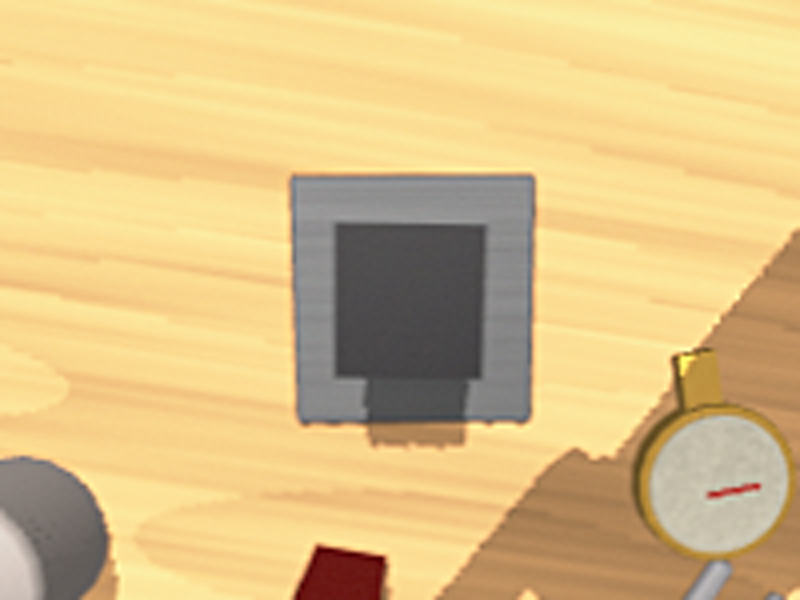

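The wrist crop shows the cap as a dark square, corners (335,223), (486,225), (482,378) and (335,378). It is centred on its 90 mm base and aligned with the current tool yaw.

Run:
```python
from h import *
import pickle
c=pickle.load(open("w2.pkl","rb"))
f=lambda x,y,z:onz(c,213+(x+.5)/4-.5,47+(y+.5)/4-.5,z)[:2]
for z,P in((.148,[(335,223),(486,225),(482,378),(335,378)]),(.008,[(290,175),(535,175),(532,422),(300,424)])):
    q=np.array([f(*p,z) for p in P]);e=np.roll(q,-1,0)-q
    print(q.mean(0),np.linalg.norm(e,axis=1),np.degrees(np.arctan2(e[:,1],e[:,0])))
print(bot.read_state()["tcp_rot"],bot.read_state()["position"])
```

```text
[ 0.56963906 -0.22797326] [0.03749159 0.03746885 0.03766945 0.03795637] [  98.10998736    8.11556656  -81.14904634 -172.14823467]
[ 0.56981672 -0.22735733] [0.08852904 0.08883047 0.08821035 0.08963196] [  98.8347121     9.54046677  -80.64757733 -170.25980676]
[[-9.87917502e-01 -1.54973679e-01  1.47254218e-03]
 [-1.54973543e-01  9.87918599e-01  2.06767685e-04]
 [-1.48679536e-03 -2.39356658e-05 -9.99998894e-01]] [ 0.63889118 -0.21344015  0.28509201]
```

Emit:
play_rows --pt "0 -0.028 -0.005 0 0.0243 -0.155 0" --pt "0 -0.028 -0.005 0 0.0243 -0.155 0" --pt "0 -0.028 -0.005 0 0.0243 -0.155 0" --pt "0 -0.028 -0.005 0 0.0243 -0.155 0" --pt "0 -0.026 -0.006 0 0.0243 -0.155 0" --pt "0 0 0 -0.05 0 0 0" --pt "0 0 0 -0.05 0 0 0" --pt "0 0 0 0 0 0 0" --pt "0 0 0 0 0 0 0"

```text
time_s: 4.0
position: [0.5723, -0.1949, 0.2697]
tcp_rot: [[-0.823, -0.046, 0.567], [-0.029, 0.999, 0.039], [-0.568, 0.016, -0.823]]
force: [-0.3, -0.3, 0.2]
opening: 1.0
```

Run:
```python
from h import *
s=bot.read_state();print(s["position"],s["tcp_rot"],s["joint_positions"],s["force"])
z=s["tcp_rot"][:,2];a=np.array([.5697,-.228,.113]);print("go",a+.012*z-s["position"], "along",z)
```

```text
[ 0.57230372 -0.19488169  0.26966318] [[-0.82257962 -0.04571571  0.56680935]
 [-0.02853265  0.99882582  0.03915188]
 [-0.56793367  0.01603297 -0.82291816]] [ -41.68668898   17.37397315  106.78233669   41.57378016   37.74358386
 -163.5086494 ] [-0.29935649 -0.32434469  0.20514798]
go [ 0.004198   -0.03264849 -0.16653819] along [ 0.56680935  0.03915188 -0.82291816]
```

Joint 6 hit its limit. I'll flip the tool by half a turn, which gives the same grasp.

Emit:
play_rows --pt "0 0 0 0 0.102 0.007 -0.148" --pt "0 0 0 0 0.102 0.007 -0.148" --pt "0 0 0 0 0.102 0.007 -0.148" --pt "0 0 0 0 0.102 0.007 -0.148" --pt "0 0 0 0 0.102 0.007 -0.148" --pt "0 0 0 0 0.102 0.007 -0.148" --pt "0 0 0 0 0.102 0.007 -0.148" --pt "0 0 0 0 0.102 0.007 -0.148" --pt "0 0 0 0 0.102 0.007 -0.148" --pt "0 0 0 0 0.102 0.007 -0.148" --pt "0 0 0 0 0.102 0.007 -0.148" --pt "0 0 0 0 0.102 0.007 -0.148"

```text
time_s: 5.5
position: [0.5721, -0.1964, 0.2705]
tcp_rot: [[0.422, 0.705, 0.571], [0.843, -0.536, 0.039], [0.333, 0.465, -0.82]]
force: [0.7, 0.3, 0.3]
opening: 1.006
```

```bash
cat >> h.py <<'E'
from scipy.spatial.transform import Rotation as Ro
def goal(Rt,P,label=""):
    """world shift and rotvec from measured pose to goal"""
    s=bot.read_state();r=Ro.from_matrix(np.array(Rt)@s["tcp_rot"].T).as_rotvec()
    print(label,"pos",s["position"].round(4),"shift",(np.array(P)-s["position"]).round(4),"rot",r.round(4),"deg",np.degrees(np.linalg.norm(r)).round(1),"j",s["joint_positions"].round(1),"F",s["force"].round(1),"op",round(s["opening"],3))
def frame(z,y):
    z=np.array(z,float);z/=np.linalg.norm(z);y=np.array(y,float);y-=z*(y@z);y/=np.linalg.norm(y);return np.stack([np.cross(y,z),y,z],1)
E
python3 - <<'E'
from h import *
f=np.array([.988,.155,0]);j=np.array([-.155,.988,0]);u=np.array([0,0,1.])
z=(f-u)/2**.5; goal(frame(z,-j),[.501,-.239,.20])
E
```

```text
pos [ 0.5721 -0.1964  0.2705] shift [-0.0711 -0.0426 -0.0705] rot [ 0.6211 -0.0936 -0.6437] deg 51.5 j [-41.9  17.3 106.8  42.   37.8 -40. ] F [0.7 0.3 0.3] op 1.006
```

Emit:
play_rows --pt "0 -0.018 -0.011 0 0.1035 -0.0156 -0.1073" --pt "0 -0.018 -0.011 0 0.1035 -0.0156 -0.1073" --pt "0 -0.018 -0.011 0 0.1035 -0.0156 -0.1073" --pt "0 -0.017 -0.01 -0.01 0.1035 -0.0156 -0.1073" --pt "0 0 0 -0.03 0.1035 -0.0156 -0.1073" --pt "0 0 0 -0.03 0.1035 -0.0156 -0.1073" --pt "0 0 0 0 0 0 0"

```text
time_s: 6.38
position: [0.5002, -0.2391, 0.1977]
tcp_rot: [[0.699, 0.16, 0.697], [0.113, -0.987, 0.114], [0.707, -0.001, -0.708]]
force: [-0.3, -0.8, -0.4]
opening: 1.001
```

Run:
```python
from h import *
f=np.array([.988,.155,0]);j=np.array([-.155,.988,0]);u=np.array([0,0,1.])
z=(f-u)/2**.5; goal(frame(z,-j),np.array([.5697,-.228,.113])+.012*z)
```

```text
pos [ 0.5002 -0.2391  0.1977] shift [ 0.0779  0.0124 -0.0932] rot [-0.0008 -0.0008 -0.0052] deg 0.3 j [-59.9  26.  120.2  74.3  43.3 -40.6] F [-0.3 -0.8 -0.4] op 1.001
```

Emit:
play_rows --pt "0 0 0 -0.015 0 0 0" --pt "0 0.02 0.0031 -0.02 0 0 0" --pt "0 0.02 0.0031 -0.02 0 0 0" --pt "0 0.02 0.0031 -0.02 0 0 0" --pt "0 0.018 0.0031 -0.018 0 0 0" --pt "0 0 0 0 0 0 0"

```text
time_s: 7.12
position: [0.5806, -0.2266, 0.1068]
tcp_rot: [[0.695, 0.164, 0.7], [0.119, -0.986, 0.113], [0.709, 0.004, -0.705]]
force: [0.3, 0.2, 0.6]
opening: 0.999
```

Emit:
play_rows --pt "1 0 0 0 0 0 0" --pt "1 0 0 0 0 0 0" --pt "1 0 0 0 0 0 0" --pt "1 0 0 0 0 0 0" --pt "1 0 0 0 0 0 0" --pt "1 0 0 0 0 0 0"

```text
time_s: 7.88
position: [0.5786, -0.2266, 0.1052]
tcp_rot: [[0.698, 0.161, 0.698], [0.114, -0.987, 0.113], [0.707, 0.001, -0.707]]
force: [-0.5, 1.0, 1.5]
opening: 0.437
```

Gripped: 0.437 of 87 mm is 38 mm. Lifting clear of the 58 mm post.

Emit:
play_rows --pt "1 0 0 0.02 0 0 0" --pt "1 0 0 0.03 0 0 0" --pt "1 0 0 0.03 0 0 0" --pt "1 0 0 0.03 0 0 0" --pt "1 0 0 0.02 0 0 0" --pt "1 0 0 0 0 0 0"

```text
time_s: 8.62
position: [0.5786, -0.2265, 0.236]
tcp_rot: [[0.697, 0.162, 0.698], [0.117, -0.987, 0.112], [0.707, 0.003, -0.707]]
force: [0.2, 0.5, -2.4]
opening: 0.436
```

Run:
```python
from h import *
s=bot.read_state();print(s["position"],s["joint_positions"].round(1),s["force"],s["opening"])
im=bot.capture("side");cv2.imwrite("pics/s1.png",im[100:340,240:560])
```

```text
[ 0.57864947 -0.22647626  0.236049  ] [-49.8  24.2 111.2  68.6  40.6 -22.5] [ 0.20250661  0.46493003 -2.41026429] 0.43576761124956176
```

View pics/s1.png

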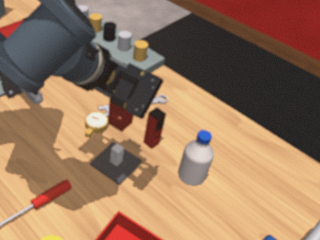

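The side view shows the sleeve held clear above the bared post. Next I compute the turn to lay it down.

Run:
```python
from h import *
p=np.radians(165);m=np.array([np.cos(p),np.sin(p),0]);u=np.array([0,0,1.])
z=(m-u)/2**.5;y=[np.cos(p+np.pi/2),np.sin(p+np.pi/2),0]
goal(frame(z,y),np.array([.46,-.112,.14])+.012*z)
```

```text
pos [ 0.5782 -0.2261  0.2348] shift [-0.1264  0.1163 -0.1033] rot [ 0.0798  1.5775 -0.3336] deg 92.5 j [-49.8  24.2 111.2  68.6  40.6 -22.6] F [ 0.2  0.  -4.1] op 0.435
```

Emit:
play_rows --pt "1 -0.0126 0.0116 0 0.008 0.1578 -0.0334" --pt "1 -0.0126 0.0116 0 0.008 0.1578 -0.0334" --pt "1 -0.0126 0.0116 0 0.008 0.1578 -0.0334" --pt "1 -0.0126 0.0116 0 0.008 0.1578 -0.0334" --pt "1 -0.0126 0.0116 0 0.008 0.1578 -0.0334" --pt "1 -0.0126 0.0116 0 0.008 0.1578 -0.0334" --pt "1 -0.0126 0.0116 0 0.008 0.1578 -0.0334" --pt "1 -0.0126 0.0116 0 0.008 0.1578 -0.0334" --pt "1 -0.0126 0.0116 0 0.008 0.1578 -0.0334" --pt "1 -0.0126 0.0116 0 0.008 0.1578 -0.0334" --pt "1 0 0 -0.05 0 0 0" --pt "1 0 0 0 0 0 0"

```text
time_s: 10.18
position: [0.4608, -0.1116, 0.1794]
tcp_rot: [[0.762, -0.246, -0.599], [-0.163, -0.968, 0.191], [-0.627, -0.048, -0.778]]
force: [-0.7, -0.3, -2.6]
opening: 0.435
```

Run:
```python
from h import *
p=np.radians(165);m=np.array([np.cos(p),np.sin(p),0]);u=np.array([0,0,1.])
z=(m-u)/2**.5;y=[np.cos(p+np.pi/2),np.sin(p+np.pi/2),0]
goal(frame(z,y),np.array([.46,-.112,.019])+.012*z)
im=bot.capture("side")
cv2.imwrite("pics/s2.png",cv2.resize(im[120:320,200:440],None,fx=2.5,fy=2.5))
```

```text
pos [ 0.4608 -0.1116  0.1794] shift [-0.009   0.0018 -0.1689] rot [-0.0191  0.1158 -0.0102] deg 6.7 j [-24.4  40.7  81.1  -4.2  97.   79.9] F [-0.7 -0.3 -2.6] op 0.435
```

View pics/s2.png

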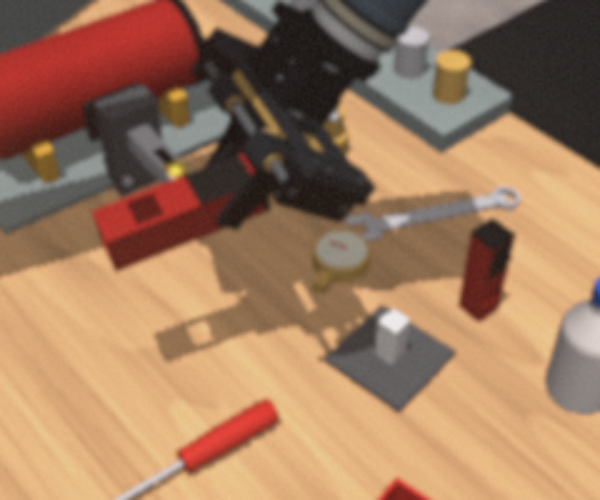

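The side view shows the sleeve held near-level with its window up (145,207) and the mouth at left. I finish the turn and descend.

Emit:
play_rows --pt "1 -0.009 0.0018 -0.04 -0.0191 0.1158 -0.0102" --pt "1 0 0 -0.05 0 0 0" --pt "1 0 0 -0.04 0 0 0" --pt "1 0 0 -0.018 0 0 0" --pt "1 0 0 0 0 0 0"

```text
time_s: 10.85
position: [0.4545, -0.1116, 0.0358]
tcp_rot: [[0.689, -0.259, -0.677], [-0.187, -0.966, 0.179], [-0.7, 0.003, -0.714]]
force: [0.5, -0.6, -2.2]
opening: 0.434
```

Run:
```python
from h import *
p=np.radians(165);m=np.array([np.cos(p),np.sin(p),0]);u=np.array([0,0,1.])
z=(m-u)/2**.5;y=[np.cos(p+np.pi/2),np.sin(p+np.pi/2),0]
goal(frame(z,y),np.array([.46,-.112,.019])+.012*z)
```

```text
pos [ 0.4545 -0.1116  0.0358] shift [-0.0027  0.0018 -0.0253] rot [ 0.006   0.0091 -0.0001] deg 0.6 j [-23.5  54.7  80.9  -6.1  88.5  84.2] F [ 0.5 -0.6 -2.2] op 0.434
```

Lower gently until the force shows contact.

Emit:
play_rows --pt "1 0 0 -0.01 0.006 0.009 0" --pt "1 0 0 -0.006 0 0 0" --pt "1 0 0 -0.003 0 0 0" --pt "1 0 0 0 0 0 0"

```text
time_s: 11.35
position: [0.4542, -0.1113, 0.0165]
tcp_rot: [[0.683, -0.258, -0.683], [-0.183, -0.966, 0.182], [-0.707, 0.0, -0.707]]
force: [-0.5, -0.3, -1.7]
opening: 0.437
```

Emit:
play_rows --pt "1 0 0 -0.002 0 0 0" --pt "1 0 0 -0.002 0 0 0" --pt "1 0 0 0 0 0 0"

```text
time_s: 11.72
position: [0.4542, -0.1114, 0.0123]
tcp_rot: [[0.683, -0.258, -0.683], [-0.183, -0.966, 0.183], [-0.707, 0.0, -0.707]]
force: [0.2, 0.1, -2.8]
opening: 0.435
```

Emit:
play_rows --pt "1 0 0 -0.001 0 0 0" --pt "1 0 0 -0.001 0 0 0" --pt "1 0 0 0 0 0 0"

```text
time_s: 12.1
position: [0.4542, -0.1114, 0.0103]
tcp_rot: [[0.683, -0.258, -0.683], [-0.183, -0.966, 0.182], [-0.707, 0.0, -0.707]]
force: [0.7, 0.6, -2.3]
opening: 0.438
```

Emit:
play_rows --pt "1 0 0 -0.001 0 0 0" --pt "1 0 0 0 0 0 0"

```text
time_s: 12.35
position: [0.4543, -0.1114, 0.0096]
tcp_rot: [[0.683, -0.258, -0.683], [-0.183, -0.966, 0.182], [-0.707, 0.0, -0.707]]
force: [0.5, 0.2, -0.2]
opening: 0.437
```

Emit:
play_rows --pt "1 0 0 -0.001 0 0 0" --pt "1 0 0 0 0 0 0"

```text
time_s: 12.6
position: [0.4543, -0.1114, 0.0096]
tcp_rot: [[0.683, -0.258, -0.683], [-0.183, -0.966, 0.183], [-0.707, 0.0, -0.707]]
force: [1.1, 0.3, 5.8]
opening: 0.433
```

It's resting on the bench. Release and back out along the tool axis.

Emit:
play_rows --pt "0 0 0 0.0015 0 0 0" --pt "0 0 0 0 0 0 0" --pt "0 0 0 0 0 0 0" --pt "0 0 0 0 0 0 0" --pt "0 0.02 -0.0053 0.021 0 0 0" --pt "0 0.028 -0.0075 0.03 0 0 0" --pt "0 0 0 0.05 0 0 0" --pt "0 0 0 0.05 0 0 0" --pt "0 0 0 0.05 0 0 0" --pt "0 0 0 0 0 0 0"

```text
time_s: 13.85
position: [0.504, -0.1249, 0.2145]
tcp_rot: [[0.689, -0.258, -0.677], [-0.185, -0.966, 0.18], [-0.701, 0.002, -0.713]]
force: [0.4, 0.7, 0.0]
opening: 1.004
```

Run:
```python
from h import *
p=np.radians(86)
y=-np.array([np.sin(p),-np.cos(p),0])
goal(frame([0,0,-1],y),[.5,-.12,.2],"jaw176")
goal(frame([0,0,-1],-y),[.5,-.12,.2],"jaw-4")
im=bot.capture("scene");cv2.imwrite("pics/s3.png",im)
S=bot.get_calibration("scene")
hsv=cv2.cvtColor(im,cv2.COLOR_BGR2HSV)
m=(cv2.inRange(hsv,(0,120,60),(8,255,255))|cv2.inRange(hsv,(172,120,60),(180,255,255)))
n,l,st,ce=cv2.connectedComponentsWithStats(m)
for i in range(1,n):
    if st[i,4]>100: print(st[i],ce[i],onz(S,*ce[i],.03)[:2])
a=proj(S,[.46,-.11,.02]).astype(int);print(a)
cv2.imwrite("pics/s3c.png",cv2.resize(im[a[1]-60:a[1]+60,a[0]-80:a[0]+80],None,fx=5,fy=5,interpolation=cv2.INTER_CUBIC))
```

```text
jaw176 pos [ 0.504  -0.1249  0.2145] shift [-0.004   0.0049 -0.0145] rot [-0.6816 -0.4885 -1.3042] deg 88.8 j [-22.9  44.4  69.2  -6.  110.5  82.3] F [0.4 0.7 0. ] op 1.004
jaw-4 pos [ 0.504  -0.1249  0.2145] shift [-0.004   0.0049 -0.0145] rot [ 0.5136 -0.7166  1.6635] deg 107.9 j [-22.9  44.4  69.2  -6.  110.5  82.3] F [0.4 0.7 0. ] op 1.004
[  13    0   67   89 1030] [46.71650485 40.15339806] [-0.46018256 -0.83458415]
[ 54   0  54  77 702] [80.34472934 36.71652422] [-0.44735677 -0.72083974]
[128   0  37  66 663] [146.14177979  31.41176471] [-0.4117843  -0.49220477]
[143   0  33  64 504] [159.04166667  30.12301587] [-0.40600685 -0.44644912]
[179   0  30  59 718] [193.51671309  27.92339833] [-0.38259012 -0.32367702]
[259   0  12  46 175] [264.61142857  27.18285714] [-0.3098205  -0.07164676]
[273  28  10  16 114] [277.57894737  35.4122807 ] [-0.24852585 -0.03725266]
[610  57  30  52 804] [629.43532338  85.55597015] [0.34475494 0.96425492]
[ 416  127   77   95 3752] [450.86593817 171.86753731] [0.48578901 0.27938872]
[   0  186   55   73 2483] [ 23.81917036 227.86105518] [ 0.32929687 -0.83984598]
[ 161  191   68   60 2413] [193.94861169 220.22295897] [ 0.43261445 -0.42401758]
[   0  250   51   65 2317] [ 22.2149331  286.33405265] [ 0.49347579 -0.82729396]
[281 285  14  17 173] [287.86127168 292.73988439] [ 0.68873426 -0.23868115]
[   0  322   46   59 2121] [ 20.00942951 353.19754833] [ 0.64990021 -0.8153126 ]
[313 200]
```

View pics/s3c.png

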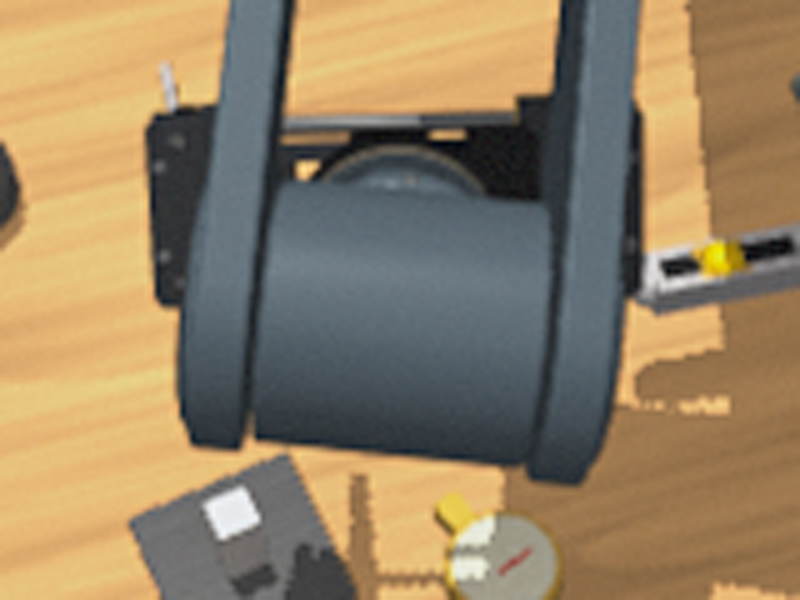

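The arm hides the sleeve in this scene view. Only the post base (235,510) and bar tip (650,280) show. I'll turn the tool upright and yaw round for a wrist look.

Emit:
play_rows --pt "0 0 0 0 -0.0407 -0.1517 0" --pt "0 0 0 0 -0.0407 -0.1517 0" --pt "0 0 0 0 -0.0407 -0.1517 0" --pt "0 0 0 0 -0.0407 -0.1517 0" --pt "0 0 0 0 -0.0407 -0.1517 0" --pt "0 0 0 0 0 0 0.185" --pt "0 0 0 0 0 0 0.185" --pt "0 0 0 0 0 0 0.185" --pt "0 0 0 0 0 0 0.185" --pt "0 0 0 0 0 0 0.185" --pt "0 0 0 0 0 0 0.185" --pt "0 0 0 0 0 0 0.185"

```text
time_s: 15.4
position: [0.501, -0.1236, 0.209]
tcp_rot: [[0.507, 0.862, -0.003], [0.862, -0.507, 0.002], [0.0, -0.003, -1.0]]
force: [-0.2, 0.5, 0.5]
opening: 0.998
```

Emit:
play_rows --pt "0 0 0 0 0 0 0.185" --pt "0 0 0 0 0 0 0.185" --pt "0 0 0 0 0 0 0.185" --pt "0 0 0 0 0 0 0.185" --pt "0 0 0 0 0 0 0.185" --pt "0 0 0 0 0 0 0.185" --pt "0 0 0 0 0 0 0.185" --pt "0 0 0 0 0 0 0.185" --pt "0 0 0 0 0 0 0.185" --pt "0 0 0 0 0 0 0.18" --pt "0 0 0 0 0 0 0"

```text
time_s: 16.77
position: [0.5012, -0.1237, 0.2093]
tcp_rot: [[-0.965, 0.263, -0.003], [0.263, 0.965, 0.002], [0.004, 0.001, -1.0]]
force: [-0.6, 0.1, -0.6]
opening: 0.999
```

Run:
```python
from h import *
import pickle
p=np.radians(75)
goal(frame([0,0,-1],[np.cos(p),np.sin(p),0]),[.5,-.12,.2])
c=bot.get_calibration("wrist");im=bot.capture("wrist");cv2.imwrite("pics/w3.png",im);pickle.dump(c,open("w3.pkl","wb"))
print(proj(c,[.36,-.085,.038]),proj(c,[.49,-.12,.038]))
cv2.imwrite("pics/w3c.png",cv2.resize(im[0:225,160:460],None,fx=2.66,fy=2.66,interpolation=cv2.INTER_CUBIC))
```

```text
pos [ 0.5012 -0.1237  0.2093] shift [-0.0012  0.0037 -0.0093] rot [-0.0024 -0.0034  0.0039] deg 0.3 j [ -26.3   23.    98.2    0.    59.  -101.1] F [-0.6  0.1 -0.6] op 0.999
[316.08625505  50.81580389] [316.42369029 175.21755347]
```

View pics/w3c.png

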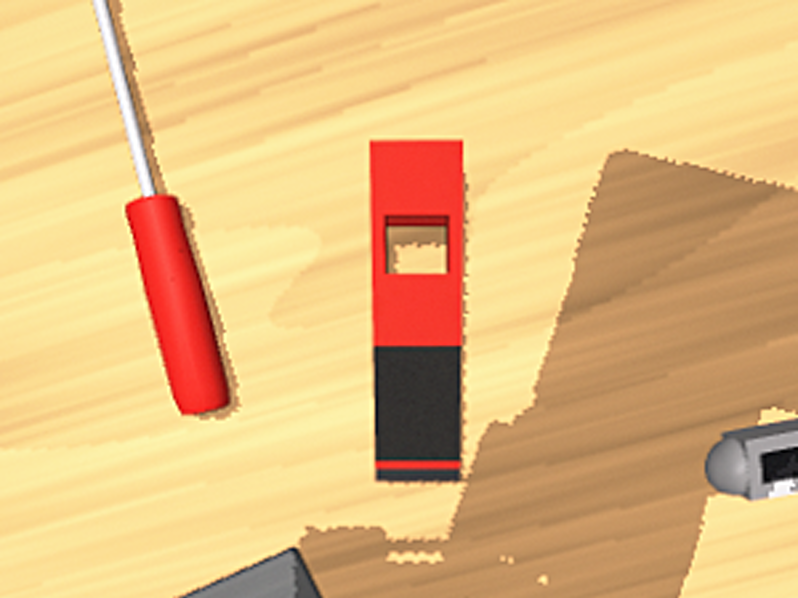

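The wrist view shows the sleeve lying with its window up (417,245). Its top corners run from the mouth (370–463,141) to the cap (376–461,480). The bar nose is at (706,467).

Run:
```python
from h import *
import pickle
c=pickle.load(open("w3.pkl","rb"));k=2.66
f=lambda x,y,z:onz(c,160+(x+.5)/k-.5,(y+.5)/k-.5,z)[:2]
q=np.array([f(*p,.038) for p in[(370,141),(463,141),(461,480),(376,480)]])
M=(q[0]+q[1])/2;C=(q[2]+q[3])/2;d=M-C
print(q,"M",M,"C",C,"len",np.linalg.norm(d),"psi",np.degrees(np.arctan2(d[1],d[0])))
u=d/np.linalg.norm(d)
print("tip nose",f(706,467,.075))
g=(M+C)/2-u*(.105-.070); print("grip",g)
goal(frame([0,0,-1],[-u[1]*-1,u[0]*-1,0]),[g[0],g[1],.012])
```

```text
[[ 0.35693819 -0.10332522]
 [ 0.36671784 -0.06726649]
 [ 0.50082374 -0.10263819]
 [ 0.49090718 -0.13909155]] M [ 0.36182801 -0.08529585] C [ 0.49586546 -0.12086487] len 0.13867657146237994 psi 165.13816660241176
tip nose [ 0.51357494 -0.00779149]
grip [ 0.46267589 -0.11205748]
 pos [ 0.5014 -0.1238  0.2095] shift [-0.0387  0.0117 -0.1975] rot [-0.0022 -0.003   0.0072] deg 0.5 j [ -26.3   23.    98.2    0.    59.  -101.1] F [ 0.  -0.1 -0.4] op 0.999
```

Emit:
play_rows --pt "0 -0.0387 0.0117 -0.02 -0.002 -0.003 0.007" --pt "0 0 0 -0.05 0 0 0" --pt "0 0 0 -0.05 0 0 0" --pt "0 0 0 -0.04 0 0 0" --pt "0 0 0 -0.025 0 0 0" --pt "0 0 0 -0.015 0 0 0" --pt "0 0 0 0 0 0 0" --pt "0 0 0 0 0 0 0"

```text
time_s: 17.82
position: [0.4641, -0.1127, 0.0116]
tcp_rot: [[-0.967, 0.254, 0.004], [0.254, 0.967, -0.002], [-0.004, -0.001, -1.0]]
force: [0.7, 0.6, -0.5]
opening: 1.001
```

Emit:
play_rows --pt "0 0 0 -0.003 0 0 0" --pt "1 0 0 0 0 0 0" --pt "1 0 0 0 0 0 0" --pt "1 0 0 0 0 0 0" --pt "1 0 0 0 0 0 0" --pt "1 0 0 0 0 0 0" --pt "1 0 0 0 0 0 0"

```text
time_s: 18.7
position: [0.4636, -0.1126, 0.0079]
tcp_rot: [[-0.967, 0.253, 0.003], [0.253, 0.967, -0.001], [-0.003, -0.001, -1.0]]
force: [0.7, -1.2, -0.4]
opening: 0.436
```

Emit:
play_rows --pt "1 0 0 0.03 0 0 0" --pt "1 0 0 0.05 0 0 0" --pt "1 0 0 0.05 0 0 0" --pt "1 0 0 0.02 0 0 -0.173" --pt "1 0 0 0 0 0 -0.173" --pt "1 -0.004 0.01 0 0 0 -0.173" --pt "1 -0.004 0.01 0 0 0 -0.173" --pt "1 -0.004 0.01 0 0 0 -0.173" --pt "1 -0.004 0.01 0 0 0 -0.173" --pt "1 -0.004 0.01 0 0 0 -0.173" --pt "1 -0.004 0.013 0 0 0 -0.172" --pt "1 0 0 0 0 0 0"

```text
time_s: 20.2
position: [0.4383, -0.0486, 0.1575]
tcp_rot: [[0.065, 0.998, -0.003], [0.998, -0.065, -0.002], [-0.002, -0.003, -1.0]]
force: [-1.0, 0.0, -2.1]
opening: 0.435
```

Emit:
play_rows --pt "1 0 0 0 0 0 0" --pt "1 0 0 0 0 0 0"

```text
time_s: 20.45
position: [0.4398, -0.05, 0.1578]
tcp_rot: [[0.068, 0.998, -0.0], [0.998, -0.068, -0.003], [-0.003, -0.0, -1.0]]
force: [0.5, -0.5, -2.5]
opening: 0.434
```

Run:
```python
from h import *
import pickle
s=bot.read_state()
c=bot.get_calibration("wrist");im=bot.capture("wrist");cv2.imwrite("pics/w4.png",im);pickle.dump((c,s),open("w4.pkl","wb"))
print(s["position"],s["tcp_rot"],s["force"],s["opening"])
print(proj(c,[.5165,-.004,.075]),proj(c,[.5165,.12,.087]),proj(c,[.44,.055,.17]))
cv2.imwrite("pics/w4c.png",cv2.resize(im[0:240,260:580],None,fx=2.5,fy=2.5,interpolation=cv2.INTER_CUBIC))
```

```text
[ 0.43981755 -0.04999438  0.15784991] [[ 6.75289938e-02  9.97717230e-01 -4.03935664e-04]
 [ 9.97712179e-01 -6.75299395e-02 -3.18028617e-03]
 [-3.20030406e-03 -1.88250006e-04 -9.99994861e-01]] [ 0.53640595 -0.51958249 -2.50232724] 0.4343877888901519
[403.15167656 148.69202748] [407.98591594 -24.66337961] [301.7129638   53.42221141]
```

View pics/w4c.png

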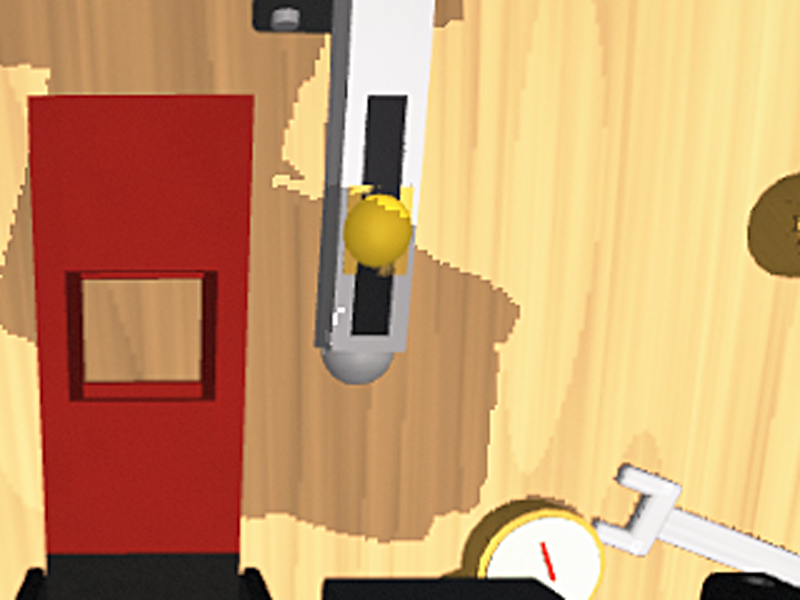

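The wrist view shows both items side by side. The bar's top face runs between edges (350→330) and (434→405), with the nose end at (357,384) and button at (378,232). The sleeve's top edges are (28→47) and (254→240).

Run:
```python
from h import *
import pickle
c,s=pickle.load(open("w4.pkl","rb"));k=2.5
im=cv2.imread("pics/w4.png").astype(float)
f=lambda x,y,z:onz(c,260+(x+.5)/k-.5,(y+.5)/k-.5,z)[:2]
ang=lambda v:np.degrees(np.arctan2(v[1],v[0]))
L=[f(350,2,.087),f(330,345,.087)];R=[f(434,2,.087),f(405,350,.087)]
a=(L[0]+R[0])/2;b=(L[1]+R[1])/2
print("bar widths",np.linalg.norm(L[0]-R[0]),np.linalg.norm(L[1]-R[1]),"ctr",a,b,"ang L,R,mid",ang(L[0]-L[1]),ang(R[0]-R[1]),ang(a-b))
print("nose",f(357,384,.075),"nose base (z.087 end)",f(368,348,.087),"button",f(378,232,.0905))
zt=s["position"][2]+.0111+.019
q=[f(28,97,zt),f(254,97,zt),f(240,553,zt),f(47,553,zt)]
M=(q[0]+q[1])/2;C=(q[2]+q[3])/2
print("sleeve widths",np.linalg.norm(q[0]-q[1]),np.linalg.norm(q[2]-q[3]),"M",M,"C",C,"ang",ang(q[0]-q[3]),ang(q[1]-q[2]),ang(M-C),"M-tcp",M-s["position"][:2],np.linalg.norm(M-C),"win",f(142,336,zt))
# mouth z check: tool yaw
print("tool yaw",ang(s["tcp_rot"][:2,0]))
```

```text
bar widths 0.02450046834583457 0.024315481517823912 ctr [0.52262488 0.10342343] [0.51581271 0.00507543] ang L,R,mid 86.10173966155337 85.97487083712907 86.037682638681
nose [ 0.51597564 -0.00785643] nose base (z.087 end) [0.51593928 0.0049061 ] button [0.51763699 0.03970424]
sleeve widths 0.03763967641148898 0.037439912742895584 M [0.44704276 0.05655344] C [ 0.44207683 -0.02354496] ang 86.5236481255493 86.38100499772749 86.45232418626652 M-tcp [0.00722521 0.10654781] 0.08025218912549664 win [0.44456312 0.01747156]
tool yaw 86.12790710860808
```

Emit:
play_rows --pt "1 0.022 -0.027 0 0 0 -0.003" --pt "1 0.022 -0.027 0 0 0 0" --pt "1 0.0224 -0.0276 0 0 0 0" --pt "1 0 0 -0.03 0 0 0" --pt "1 0 0 -0.03 0 0 0" --pt "1 0 0 -0.024 0 0 0" --pt "1 0 0 -0.01 0 0 0" --pt "1 0 0 0 0 0 0" --pt "1 0 0 0 0 0 0" --pt "1 0 0 0 0 0 0"

```text
time_s: 21.75
position: [0.5066, -0.1314, 0.0649]
tcp_rot: [[0.071, 0.997, 0.001], [0.997, -0.071, -0.004], [-0.004, 0.002, -1.0]]
force: [-0.7, -0.6, -2.9]
opening: 0.436
```

Run:
```python
from h import *
import pickle
s=bot.read_state();c=bot.get_calibration("wrist");im=bot.capture("wrist");cv2.imwrite("pics/w5.png",im);pickle.dump((c,s),open("w5.pkl","wb"))
print(s["position"],s["tcp_rot"][:,0],s["force"],s["opening"])
print("pred tip",proj(c,[.515,-.007,.075]),"flat",proj(c,[.5157,.005,.087]),"M",proj(c,[.5137,-.025,.094]))
hsv=cv2.cvtColor(im,cv2.COLOR_BGR2HSV)
for r in range(0,140,6):
    row=hsv[r,200:440].astype(int)
    red=np.where(((row[:,0]<8)|(row[:,0]>172))&(row[:,1]>150))[0]+200
    gr=np.where(row[:,1]<45)[0]+200
    print(r,"red",(red.min(),red.max(),len(red)) if len(red) else None,"grey",(gr.min(),gr.max(),len(gr)) if len(gr) else None)
```

```text
[ 0.50663135 -0.1313863   0.06485496] [ 0.07136225  0.99744346 -0.0037391 ] [-0.69945865 -0.57164085 -2.86729989] 0.435550726955278
pred tip [315.1276881    8.90362578] flat [314.61359506 -32.88503197] M [314.95238049  39.35789441]
0 red None grey (np.int64(297), np.int64(336), 40)
6 red None grey (np.int64(301), np.int64(331), 31)
12 red None grey (np.int64(310), np.int64(320), 11)
18 red None grey None
24 red None grey None
30 red None grey None
36 red None grey None
42 red (np.int64(271), np.int64(360), 90) grey None
48 red (np.int64(271), np.int64(360), 90) grey None
54 red (np.int64(272), np.int64(360), 89) grey None
60 red (np.int64(272), np.int64(360), 89) grey None
66 red (np.int64(272), np.int64(360), 89) grey None
72 red (np.int64(272), np.int64(360), 89) grey None
78 red (np.int64(273), np.int64(359), 87) grey None
84 red (np.int64(273), np.int64(359), 87) grey None
90 red (np.int64(273), np.int64(359), 87) grey None
96 red (np.int64(273), np.int64(359), 87) grey None
102 red (np.int64(273), np.int64(359), 87) grey None
108 red (np.int64(274), np.int64(358), 85) grey None
114 red (np.int64(274), np.int64(358), 37) grey None
120 red (np.int64(274), np.int64(358), 37) grey None
126 red (np.int64(274), np.int64(358), 37) grey None
132 red (np.int64(275), np.int64(358), 36) grey None
138 red (np.int64(275), np.int64(357), 35) grey None
```

The alignment checks out numerically: sleeve centre column is about 315.8 and the nose is at 315–316.5. Advancing along the bar.

Emit:
play_rows --pt "1 0.0007 0.01 -0.0006 0 0 0" --pt "1 0.0007 0.01 0 0 0 0" --pt "1 0.0005 0.007 0 0 0 0" --pt "1 0.0004 0.006 0 0 0 0" --pt "1 0 0 0 0 0 0"

```text
time_s: 22.42
position: [0.5082, -0.0975, 0.0633]
tcp_rot: [[0.07, 0.998, -0.001], [0.998, -0.07, -0.003], [-0.003, -0.001, -1.0]]
force: [0.8, -0.3, -2.7]
opening: 0.435
```

Emit:
play_rows --pt "1 0.0004 0.006 0 0 0 0" --pt "1 0.0004 0.006 0 0 0 0" --pt "1 0 0 0 0 0 0"

```text
time_s: 22.8
position: [0.5089, -0.0856, 0.0633]
tcp_rot: [[0.071, 0.997, -0.001], [0.997, -0.071, -0.003], [-0.003, -0.001, -1.0]]
force: [0.4, -0.3, -3.0]
opening: 0.435
```

Free entry, 28 mm on. Now up to and over the button.

Emit:
play_rows --pt "1 0.0003 0.004 0 0 0 0" --pt "1 0.0003 0.004 0 0 0 0" --pt "1 0 0 0 0 0 0"

```text
time_s: 23.18
position: [0.5096, -0.0778, 0.0633]
tcp_rot: [[0.071, 0.997, -0.001], [0.997, -0.071, -0.003], [-0.003, -0.001, -1.0]]
force: [0.8, 0.3, -2.8]
opening: 0.431
```

Emit:
play_rows --pt "1 0.0002 0.003 0 0 0 0" --pt "1 0.0002 0.003 0 0 0 0" --pt "1 0 0 0 0 0 0"

```text
time_s: 23.55
position: [0.5104, -0.0723, 0.0635]
tcp_rot: [[0.071, 0.997, 0.0], [0.997, -0.071, -0.003], [-0.003, 0.0, -1.0]]
force: [-0.6, -2.0, -0.9]
opening: 0.431
```

Emit:
play_rows --pt "1 0.0002 0.003 0 0 0 0" --pt "1 0.0002 0.003 0 0 0 0" --pt "1 0 0 0 0 0 0"

```text
time_s: 23.92
position: [0.5111, -0.0666, 0.0637]
tcp_rot: [[0.071, 0.997, 0.001], [0.997, -0.071, -0.004], [-0.004, 0.001, -1.0]]
force: [-0.5, -6.2, -0.7]
opening: 0.435
```

Emit:
play_rows --pt "1 0.0002 0.003 0 0 0 0" --pt "1 0.0001 0.002 0 0 0 0" --pt "1 0 0 0 0 0 0"

```text
time_s: 24.3
position: [0.5121, -0.0633, 0.0638]
tcp_rot: [[0.071, 0.997, 0.002], [0.997, -0.071, -0.006], [-0.006, 0.003, -1.0]]
force: [-0.6, -9.1, -1.0]
opening: 0.433
```

Emit:
play_rows --pt "1 0.0002 0.003 0 0 0 0" --pt "1 0.0001 0.002 0 0 0 0" --pt "1 0 0 0 0 0 0"

```text
time_s: 24.68
position: [0.5124, -0.057, 0.0637]
tcp_rot: [[0.072, 0.997, 0.002], [0.997, -0.072, -0.004], [-0.004, 0.003, -1.0]]
force: [0.9, -4.6, 0.0]
opening: 0.435
```

Emit:
play_rows --pt "1 0.0002 0.003 0 0 0 0" --pt "1 0.0001 0.002 0 0 0 0" --pt "1 0 0 0 0 0 0"

```text
time_s: 25.05
position: [0.5126, -0.0519, 0.0638]
tcp_rot: [[0.072, 0.997, 0.002], [0.997, -0.072, -0.004], [-0.004, 0.002, -1.0]]
force: [0.6, -4.7, 0.7]
opening: 0.432
```

The button is pressed and running under the wall at about 4.6 N. Continuing.

Emit:
play_rows --pt "1 0.0003 0.004 0 0 0 0" --pt "1 0.0003 0.004 0 0 0 0" --pt "1 0 0 0 0 0 0"

```text
time_s: 25.42
position: [0.5131, -0.0432, 0.0638]
tcp_rot: [[0.073, 0.997, 0.002], [0.997, -0.073, -0.003], [-0.003, 0.002, -1.0]]
force: [0.9, -2.7, 1.2]
opening: 0.436
```

Emit:
play_rows --pt "1 0.0002 0.003 0 0 0 0" --pt "1 0.0002 0.003 0 0 0 0" --pt "1 0 0 0 0 0 0"

```text
time_s: 25.8
position: [0.5132, -0.0373, 0.0637]
tcp_rot: [[0.072, 0.997, 0.001], [0.997, -0.072, -0.003], [-0.003, 0.002, -1.0]]
force: [0.8, -3.9, 1.3]
opening: 0.431
```

Emit:
play_rows --pt "1 0.0002 0.003 0 0 0 0" --pt "1 0 0 0 0 0 0"

```text
time_s: 26.05
position: [0.5133, -0.034, 0.0637]
tcp_rot: [[0.072, 0.997, 0.001], [0.997, -0.072, -0.003], [-0.003, 0.001, -1.0]]
force: [1.3, -2.0, 2.3]
opening: 0.435
```

Emit:
play_rows --pt "1 0.0001 0.002 0 0 0 0" --pt "1 0 0 0 0 0 0"

```text
time_s: 26.3
position: [0.5131, -0.0317, 0.0636]
tcp_rot: [[0.072, 0.997, 0.001], [0.997, -0.072, -0.002], [-0.002, 0.001, -1.0]]
force: [1.2, -1.1, 3.0]
opening: 0.438
```

Emit:
play_rows --pt "1 0.0001 0.002 0 0 0 0" --pt "1 0 0 0 0 0 0"

```text
time_s: 26.55
position: [0.5129, -0.0291, 0.0634]
tcp_rot: [[0.073, 0.997, -0.0], [0.997, -0.073, -0.001], [-0.001, -0.0, -1.0]]
force: [2.1, 1.0, 3.1]
opening: 0.433
```

Emit:
play_rows --pt "1 0.0001 0.001 0 0 0 0" --pt "1 0 0 0 0 0 0"

```text
time_s: 26.8
position: [0.5128, -0.0284, 0.0633]
tcp_rot: [[0.072, 0.997, -0.001], [0.997, -0.072, -0.002], [-0.002, -0.001, -1.0]]
force: [1.5, 1.8, 3.0]
opening: 0.433
```

Emit:
play_rows --pt "1 0.0001 0.001 0 0 0 0" --pt "1 0 0 0 0 0 0"

```text
time_s: 27.05
position: [0.5127, -0.0276, 0.0633]
tcp_rot: [[0.072, 0.997, -0.001], [0.997, -0.072, -0.002], [-0.002, -0.001, -1.0]]
force: [1.6, 2.5, 3.6]
opening: 0.433
```

Run:
```python
from h import *
im=bot.capture("wrist");cv2.imwrite("pics/w6.png",im)
hsv=cv2.cvtColor(im,cv2.COLOR_BGR2HSV)
y=cv2.inRange(hsv,(20,110,80),(35,255,255))[:,240:400]
win=hsv[:,316]
red=((win[:,0]<8)|(win[:,0]>172))&(win[:,1]>150)
print("col316 red runs",np.where(np.diff(red.astype(int)))[0][:10]); ys=np.argwhere(y[:220]);print(len(ys),ys.min(0) if len(ys) else 0,ys.max(0) if len(ys) else 0)
print([tuple(int(v) for v in hsv[r,316]) for r in range(60,190,8)])
n=im.copy();print(bot.read_state()["force"])
```

```text
col316 red runs [ 37 109 159 222]
2161 [25  0] [210 122]
[(1, 212, 162), (1, 215, 161), (1, 212, 160), (1, 211, 162), (1, 205, 164), (1, 214, 163), (179, 213, 165), (24, 201, 225), (23, 204, 222), (23, 210, 203), (113, 59, 39), (150, 20, 39), (150, 6, 41), (2, 211, 164), (1, 209, 166), (1, 209, 165), (1, 208, 164)]
[2.0103654  2.84733162 3.96208479]
```

Numerically the wrist picture shows yellow in the window at rows 110–138 of 110–159. The button is entering but not yet centred, and the force is now drawing inward, so I keep going.

Emit:
play_rows --pt "1 0.0001 0.002 0 0 0 0" --pt "1 0 0 0 0 0 0"

```text
time_s: 27.35
position: [0.5125, -0.0252, 0.0632]
tcp_rot: [[0.072, 0.997, -0.002], [0.997, -0.072, -0.002], [-0.002, -0.002, -1.0]]
force: [1.5, 4.1, 4.3]
opening: 0.434
```

Emit:
play_rows --pt "1 0.0001 0.002 0 0 0 0" --pt "1 0 0 0 0 0 0"

```text
time_s: 27.6
position: [0.5125, -0.0235, 0.0628]
tcp_rot: [[0.071, 0.997, -0.002], [0.997, -0.071, -0.002], [-0.002, -0.002, -1.0]]
force: [1.3, 3.5, -0.9]
opening: 0.432
```

```bash
cat > win.py <<'E'
from h import *
def win(tag):
    im=bot.capture("wrist");cv2.imwrite(f"pics/{tag}.png",im)
    hsv=cv2.cvtColor(im,cv2.COLOR_BGR2HSV);w=hsv[:,316].astype(int)
    red=((w[:,0]<8)|(w[:,0]>172))&(w[:,1]>150);ye=(w[:,0]>18)&(w[:,0]<36)&(w[:,1]>110)&(w[:,2]>60)
    s=bot.read_state()
    print("red edges",np.where(np.diff(red.astype(int)))[0][:8],"yellow edges",np.where(np.diff(ye.astype(int)))[0],"F",s["force"].round(1),"pos",s["position"].round(4),"t",round(s["time_s"],2))
    r=hsv[130,280:355].astype(int);print("row130 yellow cols",np.where((r[:,0]>18)&(r[:,0]<36)&(r[:,1]>110))[0][[0,-1]]+280 if ((r[:,0]>18)&(r[:,0]<36)&(r[:,1]>110)).any() else None)
E
python3 -c "from win import *;win('w7')"
```

```text
red edges [ 37 108 159 222] yellow edges [109 157 306 318] F [ 0.7  4.5 -1.8] pos [ 0.5125 -0.0236  0.0627] t 27.65
row130 yellow cols [297 342]
```

The button fills the window (yellow 109–157 of 108–159), the vertical force jumped and the sleeve is clicked. Drawing out gently while watching the force.

Emit:
play_rows --pt "1 -0.0001 -0.002 0 0 0 0" --pt "1 -0.0001 -0.002 0 0 0 0" --pt "1 0 0 0 0 0 0"

```text
time_s: 28.02
position: [0.5123, -0.0283, 0.0631]
tcp_rot: [[0.071, 0.997, -0.002], [0.997, -0.071, -0.003], [-0.003, -0.002, -1.0]]
force: [0.1, 2.7, -1.1]
opening: 0.435
```

Emit:
play_rows --pt "1 -0.0001 -0.002 0 0 0 0" --pt "1 -0.0001 -0.002 0 0 0 0" --pt "1 0 0 0 0 0 0"

```text
time_s: 28.4
position: [0.5122, -0.0323, 0.0633]
tcp_rot: [[0.071, 0.997, -0.002], [0.997, -0.071, -0.003], [-0.003, -0.001, -1.0]]
force: [-0.9, 3.1, 0.2]
opening: 0.437
```

```bash
python3 -c "from win import *;win('w8')"
```

```text
red edges [ 37 108 159 222] yellow edges [109 156 306 318] F [-0.6  3.2 -1. ] pos [ 0.5123 -0.0322  0.0633] t 28.45
row130 yellow cols [297 341]
```

Emit:
play_rows --pt "1 -0.0001 -0.0015 0 0 0 0" --pt "1 0 0 0 0 0 0"

```text
time_s: 28.7
position: [0.5124, -0.0337, 0.0633]
tcp_rot: [[0.071, 0.997, -0.001], [0.997, -0.071, -0.003], [-0.003, -0.001, -1.0]]
force: [0.2, 2.9, -0.2]
opening: 0.439
```

Emit:
play_rows --pt "1 -0.0001 -0.001 0 0 0 0" --pt "1 0 0 0 0 0 0"

```text
time_s: 28.95
position: [0.5125, -0.0346, 0.0633]
tcp_rot: [[0.071, 0.997, -0.001], [0.997, -0.071, -0.003], [-0.003, -0.001, -1.0]]
force: [-0.8, 3.8, 0.2]
opening: 0.439
```

Emit:
play_rows --pt "1 -0.0001 -0.001 0 0 0 0" --pt "1 0 0 0 0 0 0"

```text
time_s: 29.2
position: [0.5124, -0.0357, 0.0633]
tcp_rot: [[0.071, 0.997, -0.001], [0.997, -0.071, -0.003], [-0.003, -0.0, -1.0]]
force: [-0.8, 3.1, -0.1]
opening: 0.432
```

Emit:
play_rows --pt "1 -0.0001 -0.001 0 0 0 0" --pt "1 0 0 0 0 0 0"

```text
time_s: 29.45
position: [0.5124, -0.0367, 0.0633]
tcp_rot: [[0.072, 0.997, -0.001], [0.997, -0.072, -0.003], [-0.003, -0.0, -1.0]]
force: [-1.3, 3.8, 0.5]
opening: 0.431
```

Emit:
play_rows --pt "1 -0.0001 -0.001 0 0 0 0" --pt "1 0 0 0 0 0 0"

```text
time_s: 29.7
position: [0.5123, -0.0377, 0.0633]
tcp_rot: [[0.072, 0.997, -0.001], [0.997, -0.072, -0.003], [-0.003, -0.0, -1.0]]
force: [-1.5, 3.8, -0.5]
opening: 0.436
```

Emit:
play_rows --pt "1 -0.0001 -0.001 0 0 0 0" --pt "1 0 0 0 0 0 0"

```text
time_s: 29.95
position: [0.5122, -0.0387, 0.0633]
tcp_rot: [[0.072, 0.997, -0.001], [0.997, -0.072, -0.003], [-0.003, -0.0, -1.0]]
force: [-1.7, 3.4, -0.1]
opening: 0.436
```

Emit:
play_rows --pt "1 0 -0.0006 0 0 0 0" --pt "1 0 0 0 0 0 0"

```text
time_s: 30.2
position: [0.5122, -0.0393, 0.0633]
tcp_rot: [[0.072, 0.997, -0.001], [0.997, -0.072, -0.003], [-0.003, -0.0, -1.0]]
force: [-0.8, 4.0, 0.2]
opening: 0.432
```

```bash
python3 -c "from win import *;win('w9')"
```

```text
red edges [ 37 108 159 222] yellow edges [109 150 306 317] F [-1.4  3.4 -0.6] pos [ 0.5121 -0.0392  0.0633] t 30.25
row130 yellow cols [296 340]
```

Run:
```python
from h import *
cs=[cv2.resize(cv2.imread(f"pics/{n}.png")[60:200,255:385],None,fx=2.9,fy=2.1*1.0,interpolation=cv2.INTER_CUBIC) for n in("w6","w7","w8","w9")]
cv2.imwrite("pics/cmp.png",np.vstack([np.hstack(cs[:2]),np.hstack(cs[2:])]))
```

```text
(no output)
```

View pics/cmp.png

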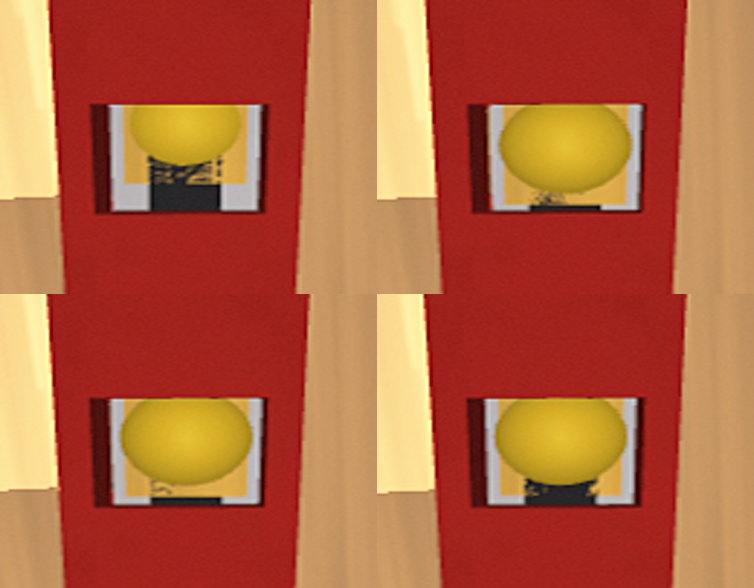

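The comparison shows the dome fully up and in the same place in the window in the last three pictures. The differences are only flicker of the plate texture. I continue drawing to the stop.

Emit:
play_rows --pt "1 -0.0001 -0.0008 0 0 0 0" --pt "1 0 0 0 0 0 0"

```text
time_s: 30.5
position: [0.5121, -0.0397, 0.0633]
tcp_rot: [[0.072, 0.997, -0.0], [0.997, -0.072, -0.002], [-0.002, -0.0, -1.0]]
force: [-1.5, 4.6, 0.8]
opening: 0.433
```

Emit:
play_rows --pt "1 0 -0.0006 0 0 0 0" --pt "1 0 0 0 0 0 0"

```text
time_s: 30.75
position: [0.5121, -0.04, 0.0634]
tcp_rot: [[0.072, 0.997, -0.0], [0.997, -0.072, -0.002], [-0.002, -0.0, -1.0]]
force: [-0.8, 7.0, 1.4]
opening: 0.431
```

Emit:
play_rows --pt "1 0 -0.0006 0 0 0 0" --pt "1 0 0 0 0 0 0"

```text
time_s: 31.0
position: [0.5121, -0.0404, 0.0634]
tcp_rot: [[0.072, 0.997, -0.0], [0.997, -0.072, -0.002], [-0.002, -0.0, -1.0]]
force: [-0.8, 7.2, 1.7]
opening: 0.437
```

The force rose to 7 N as motion tailed off, so the bar is at its stop. Check the button, then release.

Run:
```python
from win import *
win("w10")
def dome(n):
    h=cv2.cvtColor(cv2.imread(f"pics/{n}.png"),cv2.COLOR_BGR2HSV)[100:165,280:355]
    m=cv2.inRange(h,(22,200,60),(32,255,255));r=np.where(m.sum(1)>255*8)[0]+100;return r.min(),r.max(),cv2.countNonZero(m)
print({n:dome(n) for n in("w6","w7","w8","w9","w10")})
```

```text
red edges [ 37 108 159 222] yellow edges [109 153 306 318] F [-0.   7.7  0.9] pos [ 0.5121 -0.0404  0.0634] t 31.05
row130 yellow cols [296 339]
{'w6': (np.int64(110), np.int64(137), 879), 'w7': (np.int64(110), np.int64(150), 1509), 'w8': (np.int64(110), np.int64(149), 1474), 'w9': (np.int64(110), np.int64(149), 1486), 'w10': (np.int64(110), np.int64(147), 1411)}
```

Emit:
play_rows --pt "1 0 0.0004 0 0 0 0" --pt "0 0 0 0 0 0 0" --pt "0 0 0 0 0 0 0" --pt "0 0 0 0 0 0 0" --pt "0 0 0 0 0 0 0" --pt "0 0 0 0 0 0 0"

```text
time_s: 31.8
position: [0.5121, -0.041, 0.0633]
tcp_rot: [[0.072, 0.997, -0.0], [0.997, -0.072, -0.003], [-0.003, -0.0, -1.0]]
force: [-0.2, -0.5, 0.7]
opening: 0.916
```

Emit:
play_rows --pt "0 0 0 0 0 0 0" --pt "0 0 0 0.02 0 0 0" --pt "0 0 0 0.04 0 0 0" --pt "0 0 0 0.05 0 0 0" --pt "0 0 0 0.05 0 0 0" --pt "0 0 0 0.04 0 0 0" --pt "0 0 0 0 0 0 0" --pt "0 0 0 0 0 0 0"

```text
time_s: 32.8
position: [0.5112, -0.0405, 0.2626]
tcp_rot: [[0.071, 0.997, -0.002], [0.997, -0.071, -0.003], [-0.003, -0.002, -1.0]]
force: [0.4, 0.9, -0.9]
opening: 0.999
```

Run:
```python
from h import *
s=bot.read_state();c=bot.get_calibration("wrist");im=bot.capture("wrist");cv2.imwrite("pics/w11.png",im)
print(s["position"],s["force"],s["opening"])
h=cv2.cvtColor(im,cv2.COLOR_BGR2HSV)
red=cv2.inRange(h,(0,150,60),(8,255,255))|cv2.inRange(h,(172,150,60),(180,255,255));dome=cv2.inRange(h,(20,180,60),(34,255,255))
n,l,st,ce=cv2.connectedComponentsWithStats(red)
for i in range(1,n):
    if st[i,4]>300: print("red",st[i],ce[i])
n,l,st,ce=cv2.connectedComponentsWithStats(dome)
for i in range(1,n):
    if st[i,4]>60: print("yel",st[i],ce[i],onz(c,*ce[i],.09)[:2])
col=h[:,316].astype(int);r=((col[:,0]<8)|(col[:,0]>172))&(col[:,1]>150);e=np.where(np.diff(r.astype(int)))[0];print(e,[np.round(onz(c,316,v,.094)[:2],4).tolist() for v in e[:6]])
```

```text
[ 0.51118144 -0.04053104  0.262556  ] [ 0.37708081  0.8722272  -0.8939201 ] 0.9988079578555924
red [ 301   88   35   75 2008] [317.72858566 124.34063745]
yel [243   0  16   5  68] [251.05882353   1.79411765] [0.45702387 0.158226  ]
yel [310 115  18  18 268] [318.32462687 123.18656716] [0.51794147 0.03050332]
[ 87 114 135 162 201 205] [[0.5181, 0.0688], [0.5161, 0.0406], [0.5144, 0.0178], [0.5122, -0.0126], [0.5089, -0.0591], [0.5085, -0.0641]]
```

The sleeve stays clicked after release: button at y≈0.030, window 0.018–0.041. Geometry gives about 16 mm of draw from fully in. I'll do a quick bystander check by image difference, then hand in.

Run:
```python
from h import *
S=bot.get_calibration("scene")
a=cv2.imread("pics/scene0.png");b=bot.capture("scene");cv2.imwrite("pics/scene_end.png",b)
a0=cv2.imread("pics/side0.png");b0=bot.capture("side")
for n,(u,v) in dict(driver=(272,185),grease=(222,172),bin=(195,220),small=(288,288),spray=(231,303),gauge=(333,253),wrench=(345,310),valve=(412,277)).items():
    print(n,np.abs(a[v-12:v+12,u-12:u+12].astype(int)-b[v-12:v+12,u-12:u+12]).mean().round(1))
for n,(u,v) in dict(driver=(285,300),grease=(292,353),bin=(373,352),small=(395,228),spray=(435,260),gauge=(336,221),wrench=(385,205),valve=(332,168)).items():
    print("side",n,np.abs(a0[v-12:v+12,u-12:u+12].astype(int)-b0[v-12:v+12,u-12:u+12]).mean().round(1))
print(bot.hand_in())
```

```text
driver 7.8
grease 5.8
bin 5.3
small 6.0
spray 7.4
gauge 8.5
wrench 8.6
valve 8.1
side driver 8.0
side grease 9.1
side bin 7.0
side small 6.5
side spray 9.7
side gauge 15.4
side wrench 9.9
side valve 9.0
the job is handed in; nothing more can be done
None
```

I lifted the sleeve off the post, laid it on the bench window up and let go. I then took it again, slid it onto the bar until the button clicked, drew the bar out and let go. The job was handed in at about 33 s.

- **Click:** the button filled the window and the force dropped as it came up. After release the button was still in the window, at y≈0.030 with the window running from 0.018 to 0.041.
- **Bar at its stop:** the pull rose from about 4 N to 7.7 N as motion tailed off, under the 10 N limit. Measuring from where the bar was pushed fully in gives about 16 mm of draw. A rougher camera measurement to the bearing block gave 14 ± 2 mm, so the force is the main evidence for the stop.
- **Other things on the bench:** all show about the same low image difference as the noise. The gauge in the side view was higher (15 against 7–10), probably from the arm's shadow, and I did not look into it further. Nothing was seen to move.
- **Hiccup:** joint 6 reached its range limit in the first tilt, so I turned the gripper half round before the first grasp. Its reading was -163.51° against the limit of -163.58°.

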